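Square an instrument casting in the sliding-jaw fence

ROBOT

A 6-joint arm with a two-finger parallel gripper is mounted at the origin on the work surface. World frame = base frame: x ahead of the robot, y to its left, z up, the work surface at z = 0. Lengths are in m, angles in rad, forces in N, time in s.
With the tool pointing down it reaches from about 0.425 to 1.125 m from the base axis. Payload 14.9 kg.
Tool frame: the origin (TCP) lies between the finger pads; the fingertips stand 14 mm ahead of it and the grasp point (between the pads) lies 5 mm behind it; z points along the fingers, y is the line along which they close (so a half turn about z gives the same grasp; the last joint's range is limited). The gripper opens to 91 mm and grips with 3 to 60 N. Pads are 32 mm wide; open, the fingers measure 118 mm over their backs; the gripper's body (76 mm by 178 mm) begins 60 mm behind the grasp point.
Start: joints at [1.199, 0.379, 1.734, -0, 1.028, -0.033], TCP at [0.233, 0.66, 0.228] pointing down, gripper open.
Joint ranges: [-2.77, 2.77], [-0.74, 2.19], [0, 2.66], [-1.06, 4.2], [0.31, 2.87], [-3.08, 3.08]. Speed limits (rad/s): [1.89, 1.89, 2.39, 3.14, 3.14, 3.14].

INTERFACE

Orientations are given as a rotation vector (axis times angle).
In Python, from plant import * gives the robot as it stands. The module is installed in compiled form; this text tells all that it offers.
- The arm moves only by the tool drive_tool, never from a script. Its argument "steps" is a list of rows, each a list of 3 entries, a list of its own where there are three numbers: the shift along the tool's x, y, z in units of 30 mm (1.0 is 30 mm), then the turn, a rotation vector about the tool's x, y, z in units of 6 degrees (1.0 is 6 degrees), then the finger opening in mm, from 0 to 91.2. In form: [[[dx, dy, dz], [ax, ay, az], gripper], ...]. A call has 1 to 8 rows; each row is the pose to reach, as a shift and turn from the pose commanded when the call began, along the tool's axes at that moment; what a row does not reach only later rows make up. A row lasts 1/12 s, in which the tool goes at most 41.7 mm and 7.16 degrees, less where a joint would pass 70% of its speed; a pose out of reach is approached as far as the arm can. A call with a gripper value outside its range is refused whole. The fingers move at their own pace and stop on an object; "newtons" is the grip in N (left out, the last holds). Time passes only in rows, so rows that repeat a pose let the fingers close. It gives the time, the measured TCP pose, the force, the opening and the grip force at its end, in the units of the state.
- get_obs(): the state, without advancing time (a new reading comes with each control period).
- get_image(name): name is "side" or "top" or "wrist"; returns a dict with "pixels" (400x640x3 uint8, red, green, blue), "fx", "fy", "cx", "cy" (pixels), "extrinsics" (4x4, takes a point from camera to world coordinates); the wrist camera has in their place "mount" (4x4, takes a point from camera to tool coordinates, whose origin is the TCP and whose axes are the flange's). Camera axes: x right, y down, z forward; pixel columns grow to the right and rows downward; lengths in m; the calibration is good to about 2 mm. A picture is of the moment at which its call begins: read the wrist's pose just before it. There is no depth.
- finish_job(): hands the job in; it is judged then, once.
The state is a dict: "clock": time; "joints": joint angles; "qd": joint speeds; "effort": joint torques, N m; "eef_pos": TCP position; "tool_rot": TCP orientation; "contact_force": force on the tool from outside, world axes, zero at the start; "torque": the same for the moment, N m; "gripper_width": finger opening in m; "gripper_force": force on a finger pad.
Only numpy, scipy, OpenCV 4.12 (cv2) and the standard library are available. Lean on these libraries where they do the work, as an engineer would, in place of code of your own. Each camera call takes 0.05 s, during which the arm holds its last target. There are 200 camera calls.

TASK

Push the green instrument casting over the bench until its long side sits flush against the long aluminium fence, between the end stop and the sliding jaw; then push the steel jaw along the fence until the casting is closed up tight between the jaw and the end stop, still flush with the fence. Only push: the casting stays flat on the bench and is never lifted or tipped, and the other things on the bench are left where they are.

Things in the scene. Friction and masses are not known exactly. Their poses are not given: they have to be found in the camera images.
- casting: Pale green metal box 90 mm (x) by 120 mm (y) by 50 mm high, a flat ring 88 mm across and 4 mm high on top; loose, 0.4 to 0.9 kg. Origin at the centre of its underside, z up. Starts on the robot's side of the fence, turned up to 0.3 rad, its +x face roughly towards the fence; that 120 mm long side is to lie on the fence.
- fence: Aluminium fence fixed to the bench. Origin on the bench in the working face; x is square to that face and points away from the robot's side, y runs along it, z up. Working face: plane x = 0, y from -270 to 190 mm, 30 mm high; bar 20 mm thick, screwed feet behind. Casting fully home: its origin at x = -45, y = 90 mm in this frame.
- jaw (a joint): Travel (m, 0 to 0.2) of the steel jaw along the fence towards the end stop (+y of the fence). A block 45 mm long, 42 mm high, out to 60 mm from the working face, also straddling the fence; its clamping face is at fence y = -150 mm + travel. About 2.5 N friction, no spring, stays where left. Starts at 0 to 0.04; 0.18 with the casting home and clamped.
- jaw_back (a point): Middle of the jaw's back face, the one to push: upright, 60 mm wide square to the fence, looking to -y of the fence. This point is 22 mm above the bench, 30 mm in front of the working face, 45 mm behind the clamping face; it travels with the jaw.
- stop_face (a point): Middle of the end stop's stopping face, 21 mm above the bench, on the fence's working side. The stop is a fixed aluminium block 42 mm high at the fence's +y end; this face is square to the fence, at fence y = 150 mm, from x = -60 mm to the working face.
- eyepiece: Bystander: a black eyepiece standing upright, 32 mm across, 45 mm tall, loose; origin at the centre of its underside. Leave it alone.
- lens_ring: Bystander: a dark steel lens retaining ring lying flat, 48 mm across, 14 mm tall, loose; origin at the centre of its underside. Leave it alone.
- screwdriver: Bystander: a screwdriver 170 mm long lying behind the fence, loose; origin at the middle of its length, on the bench. Leave it alone.
- jar: Bystander: a small white screw jar, 44 mm across, 60 mm tall, loose; origin at the centre of its underside. Leave it alone.
- battery: Bystander: a grey battery pack 70 x 45 x 25 mm, loose; origin at the centre of its underside. Leave it alone.
- dish: Bystander: a shallow steel bowl 80 mm across, 25 mm tall, loose; origin at the centre of its underside. Leave it alone.
- meter: Bystander: a black handheld meter 140 x 75 mm, about 38 mm tall, lying flat, loose; origin at the centre of its underside. Leave it alone.
Things that resemble listed ones, but are neither listed nor needed, are in the scene too. Of the things like the casting, leave any that is brown, pink or red; of the rest the larger one is meant.

How it is judged:
By the outcome, as a careful person would: the job done as asked, in the order asked, and still so for the second after the job is handed in, with the robot touching nothing.
It also fails if it takes over 48 s, if anything falls off the work surface, if the arm or the gripper's body presses on something with over 40 N, if the wrist force passes 120 N, or if a joint passes its speed limit or range.

## Working session

There is one attempt and no reset: what is moved stays moved. The work goes in short steps, Python scripts to look and compute and a tool call to move; the robot and the scene stay as the last step left them, time stands still between calls to the robot, and variables do not carry over. Pictures are saved under pics/ and viewed, at most 10 in all, crops included, and the job is handed in when it is done.

Besides the shell and the picture viewer there is one more tool, called after "Request:" as name([rows], argument=value, ...), one row to a line, values as JSON. drive_tool: Moves the arm, as the interface text tells. Its arguments: {"type":"object","properties":{"steps":{"type":"array","items":{"type":"array"}},"newtons":{"type":"number"}},"required":["steps"]}

```bash
mkdir -p pics; cat > h.py <<'E'
from plant import *
import numpy as np, cv2
from scipy.spatial.transform import Rotation as R
def grab(n,f):
    o=get_obs(); im=get_image(n)
    cv2.imwrite('pics/'+f,im['pixels'][:,:,::-1])
    if 'mount' in im:
        T=np.eye(4);T[:3,:3]=R.from_rotvec(o['tool_rot']).as_matrix();T[:3,3]=o['eef_pos'];im['extrinsics']=T@im['mount']
    return im
def ray(im,uv,z):
    uv=np.atleast_2d(uv).astype(float);E=np.array(im['extrinsics'])
    d=np.c_[(uv[:,0]-im['cx'])/im['fx'],(uv[:,1]-im['cy'])/im['fy'],np.ones(len(uv))]@E[:3,:3].T
    o=E[:3,3]; return o+d*((z-o[2])/d[:,2])[:,None]
E
python3 - <<'E'
from h import *
import pickle
d={n:grab(n,n+'0.png') for n in('top','side')}
pickle.dump(d,open('im0.pkl','wb'))
for n in d: print(n,np.round(d[n]['extrinsics'],3).tolist(),d[n]['fx'])
o=get_obs();print(o['eef_pos'],o['tool_rot'],o['gripper_width'],o['clock'])
E
```

```text
top [[0.028, -0.983, 0.18, 0.364], [-1.0, -0.03, -0.006, 0.037], [0.011, -0.18, -0.984, 1.358], [0.0, 0.0, 0.0, 1.0]] 475.30866371546466
side [[0.979, -0.105, 0.177, 0.398], [-0.206, -0.551, 0.809, -0.836], [0.012, -0.828, -0.561, 0.639], [0.0, 0.0, 0.0, 1.0]] 381.63915269143064
[0.23253595 0.65988282 0.22734826] [-5.29630439e-01 -3.09640714e+00  1.57390162e-03] 0.09124688648391131 0.1
```

View pics/top0.png

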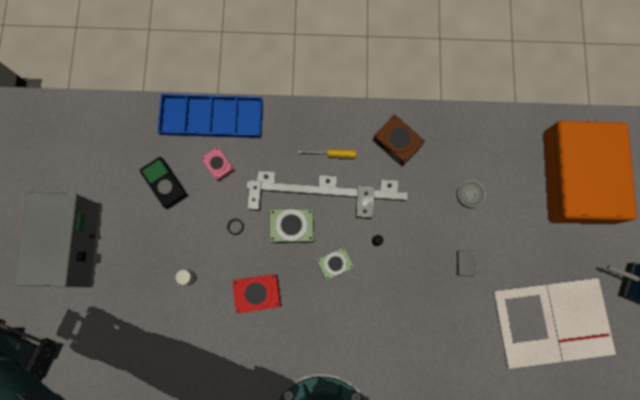

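View pics/side0.png

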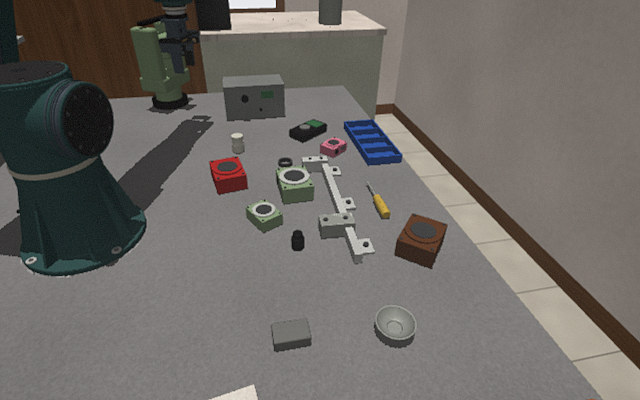

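The top view shows the target casting (larger green) at about (291,225). The fence runs from (247,183) to (407,196), with the end stop at (254,195), the jaw at (365,200) and the eyepiece at (377,240). The side view agrees.

```bash
python3 - <<'E'
from h import *
import pickle
d=pickle.load(open('im0.pkl','rb'))
im=d['top'];p=im['pixels'];hsv=cv2.cvtColor(p,cv2.COLOR_RGB2HSV)
g=cv2.inRange(hsv,(38,35,60),(80,255,255));g[:, :230]=0;g[:200]=0
g=cv2.morphologyEx(g,cv2.MORPH_CLOSE,np.ones((15,15)))
for c in cv2.findContours(g,0,2)[0]:
    if cv2.contourArea(c)>300:
        r=cv2.minAreaRect(c);P=ray(im,cv2.boxPoints(r),.05)
        print('green',r,P[:,:2].round(4).tolist(),P.mean(0).round(4),[np.linalg.norm(P[i]-P[i-1]).round(4) for i in range(4)])
# fence: bright low sat
w=cv2.inRange(hsv,(0,0,150),(180,40,255));w[:, :240]=0;w[:,415:]=0;w[:165]=0;w[222:]=0
w[200:,:347]=np.where(np.arange(347)<262,w[200:,:347],0)
cv2.imwrite('pics/w.png',cv2.resize(np.hstack([p[160:250,235:415,::-1],np.repeat(w[160:250,235:415,None],3,2)]),None,fx=2.2,fy=2.2,interpolation=0))
big=cv2.resize(p[160:250,235:415,::-1],None,fx=4.4,fy=4.4,interpolation=cv2.INTER_CUBIC)
cv2.imwrite('pics/z.png',big)
# lower edge of the fence bar between columns 275..345
E=[]
for u in list(range(275,312))+list(range(338,352)):
    col=np.where(w[180:202,u])[0]
    if len(col): E.append((u,180+col.max()+.5))
P=ray(im,E,.03)
vx,vy,x0,y0=cv2.fitLine(P[:,:2].astype(np.float32),cv2.DIST_HUBER,0,.01,.01).ravel()
print('fence dir',vx,vy,x0,y0,E[::8])
E
```

```text
green ((291.0, 225.5), (33.0, 44.0), 90.0) [[0.5882, 0.1594], [0.5918, 0.0366], [0.4995, 0.034], [0.496, 0.1551]] [0.5439 0.0963 0.05  ] [np.float64(0.0923), np.float64(0.1228), np.float64(0.0924), np.float64(0.1212)]
fence dir 0.047367442 0.9988775 0.64555436 0.034397017 [(275, np.float64(188.5)), (283, np.float64(189.5)), (291, np.float64(189.5)), (299, np.float64(190.5)), (307, np.float64(191.5)), (341, np.float64(193.5)), (349, np.float64(194.5))]
```

View pics/z.png

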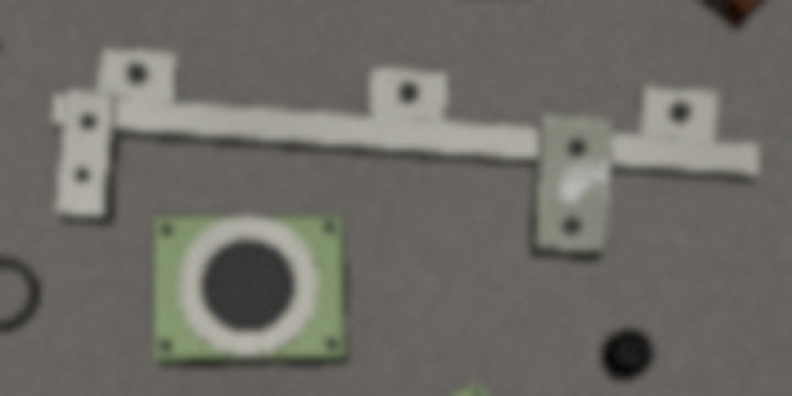

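```bash
cat >> h.py <<'E'
f=np.array([.0474,.9989]);n=np.array([.9989,-.0474]);O=np.array([.6456,.0344])  # y offset set below
def tof(P): r=np.asarray(P)[...,:2]-O; return np.stack([r@n,r@f],-1)
def tow(x,y): return O+x*n+y*f
def move(x,y,z):
    "units: shift in tool axes and turn about tool z to align tool y with fence"
    o=get_obs();Rm=R.from_rotvec(o['tool_rot']).as_matrix()
    w=np.r_[tow(x,y),z];s=Rm.T@(w-o['eef_pos'])/.03
    Rt=np.c_[np.r_[-n,0],np.r_[f,0],[0,0,-1]]
    t=np.degrees(R.from_matrix(Rm.T@Rt).as_rotvec())/6
    print('world',w.round(3),'shift',s.round(2),'turn',t.round(2))
E
python3 - <<'E'
from h import *
import pickle
im=pickle.load(open('im0.pkl','rb'))['top']
Z=lambda l,z:tof(ray(im,np.array(l)/4.4+[235,160]-.4,z)).round(4).tolist()
print('stop',Z([(113,120),(108,218),(60,215)],.042))
print('jaw clamp',Z([(540,117),(535,250)],.042),'back',Z([(612,120),(603,255)],.042))
print('fence ends',Z([(757,177),(55,125)],.03))
print('casting',tof([.5439,.0963]))
print('eyepiece',Z([(627,355)],.03))
print('smallgreen',tof(ray(im,[[318,264],[334,279],[353,269],[345,250]],.04)).round(3).tolist(),'red',tof(ray(im,[[233,279],[277,275]],.05)).round(3).tolist())
move(-.195,.057,.228)
E
```

```text
stop [[-0.0005, 0.1534], [-0.0645, 0.1504], [-0.0649, 0.1811]]
jaw clamp [[0.0228, -0.1206], [-0.0641, -0.1226]] back [[0.0245, -0.1671], [-0.064, -0.1661]]
fence ends [[-0.0032, -0.2644], [-0.0042, 0.192]]
casting [-0.10452219  0.05701133]
eyepiece [[-0.1253, -0.1863]]
smallgreen [[-0.204, -0.026], [-0.242, -0.073], [-0.211, -0.123], [-0.16, -0.098]] red [[-0.263, 0.202], [-0.243, 0.083]]
world [0.454 0.101 0.228] shift [-1.314e+01 -1.514e+01 -1.000e-02] turn [-0.01 -0.   -2.78]
```

Request:
drive_tool([
  [[-13.1, -15.1, 0], [0, 0, -2.8], 55],
  [[-13.1, -15.1, 0], [0, 0, -2.8], 55],
  [[-13.1, -15.1, 0], [0, 0, -2.8], 55],
  [[-13.1, -15.1, 0], [0, 0, -2.8], 55],
  [[-13.1, -15.1, 0], [0, 0, -2.8], 55],
  [[-13.1, -15.1, 0], [0, 0, -2.8], 55],
  [[-13.1, -15.1, 0], [0, 0, -2.8], 55],
  [[-13.1, -15.1, 0], [0, 0, -2.8], 55],
])

```text
clock: 0.77
eef_pos: [0.3551, 0.3482, 0.2278]
tool_rot: [-0.071, -3.141, 0.0]
contact_force: [1.9, 0.6, 0.4]
gripper_width: 0.0549
gripper_force: 0.0
```

```bash
python3 -c "
from h import *
move(-.195,.057,.228)"
```

```text
world [0.454 0.101 0.228] shift [-3.65 -8.1  -0.01] turn [-0.   -0.    0.02]
```

Request:
drive_tool([
  [[-3.6, -8.1, 0], [0, 0, 0], 55],
  [[-3.6, -8.1, 0], [0, 0, 0], 55],
  [[-3.6, -8.1, 0], [0, 0, 0], 55],
  [[-3.6, -8.1, 0], [0, 0, 0], 55],
  [[-3.6, -8.1, 0], [0, 0, 0], 55],
  [[-3.6, -8.1, 0], [0, 0, 0], 55],
  [[-3.6, -8.1, 0], [0, 0, 0], 55],
  [[-3.6, -8.1, 0], [0, 0, 0], 55],
])

```text
clock: 1.43
eef_pos: [0.4527, 0.0997, 0.2279]
tool_rot: [0.077, 3.141, -0.0]
contact_force: [0.3, 0.0, 0.6]
gripper_width: 0.0547
gripper_force: 0.0
```

```bash
python3 -c "
from h import *
move(-.195,.057,.030)
im=grab('wrist','w1.png')
print(np.round(im['mount'],3).tolist())
E=np.linalg.inv(im['extrinsics'])
for nm,x,y,z in [('fence',0,.15,.03),('fence',0,-.1,.03),('jaw',-.06,-.122,.042),('castTL',-.0595,.117,.05)]:
    q=E@np.r_[tow(x,y),z,1];print(nm,q[0]/q[2]*im['fx']+im['cx'],q[1]/q[2]*im['fy']+im['cy'])
"
```

```text
world [0.454 0.101 0.03 ] shift [-0.03  0.03  6.6 ] turn [-0.    0.   -0.02]
[[0.001, -0.961, -0.275, 0.077], [1.0, 0.001, -0.0, 0.001], [0.0, -0.275, 0.961, -0.157], [0.0, 0.0, 0.0, 1.0]]
fence 394.3207697600801 337.01168151267865
fence 184.67446708943794 337.1235974515876
jaw 155.33579415067095 298.2064227846424
castTL 371.2732237025452 302.49259130861725
```

View pics/w1.png

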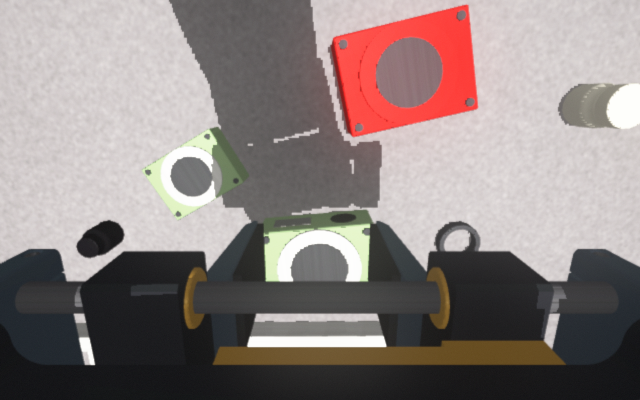

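The wrist view shows the casting centred between the fingers (around (317,265)), with clear bench behind it at about v=210 and the small green box and red box out of the way. Descending.

Request:
drive_tool([
  [[0, 0, 1.2], [0, 0, 0], 55],
  [[0, 0, 2.4], [0, 0, 0], 55],
  [[0, 0, 3.6], [0, 0, 0], 55],
  [[0, 0, 4.8], [0, 0, 0], 55],
  [[0, 0, 6.0], [0, 0, 0], 55],
  [[0, 0, 6.6], [0, 0, 0], 55],
  [[0, 0, 6.6], [0, 0, 0], 55],
])

```text
clock: 2.07
eef_pos: [0.4489, 0.103, 0.0265]
tool_rot: [-0.07, -3.135, 0.002]
contact_force: [-1.2, -1.0, -1.0]
gripper_width: 0.0549
gripper_force: 0.0
```

Request:
drive_tool([
  [[-0.3, 0, 0], [0, 0, 0], 55],
  [[-0.6, 0, 0], [0, 0, 0], 55],
  [[-0.75, 0, 0], [0, 0, 0], 55],
  [[-0.9, 0, 0], [0, 0, 0], 55],
  [[-1.05, 0, 0], [0, 0, 0], 55],
  [[-1.2, 0, 0], [0, 0, 0], 55],
  [[-1.35, 0, 0], [0, 0, 0], 55],
  [[-1.5, 0, 0], [0, 0, 0], 55],
])

```text
clock: 2.73
eef_pos: [0.4968, 0.1003, 0.03]
tool_rot: [-0.072, -3.14, 0.0]
contact_force: [-5.2, -0.1, 3.7]
gripper_width: 0.0551
gripper_force: 2.6
```

```bash
python3 - <<'E'
from h import *
o=get_obs();print(tof(o['eef_pos']),o['eef_pos'])
im=grab('top','t1.png');p=im['pixels']
cv2.imwrite('pics/t1z.png',cv2.resize(p[160:280,225:415,::-1],None,fx=4,fy=4,interpolation=2))
E
```

```text
[-0.15178217  0.05879842] [0.49677898 0.10032506 0.03002391]
```

View pics/t1z.png

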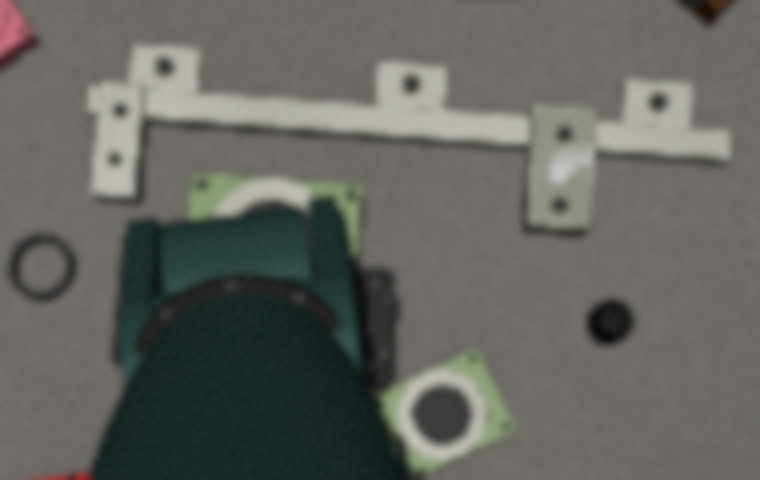

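The casting now lies parallel to the fence: its front edge runs (190,175) to (362,187) and has a gap of roughly 40 mm. The bystanders have not moved.

Request:
drive_tool([
  [[-0.15, 0, 0], [0, 0, 0], 55],
  [[-0.3, 0, 0], [0, 0, 0], 55],
  [[-0.45, 0, 0], [0, 0, 0], 55],
  [[-0.6, 0, 0], [0, 0, 0], 55],
  [[-0.75, 0, 0], [0, 0, 0], 55],
  [[-0.9, 0, 0], [0, 0, 0], 55],
  [[-1.0, 0, 0], [0, 0, 0], 55],
  [[-1.1, 0, 0], [0, 0, 0], 55],
])

```text
clock: 3.45
eef_pos: [0.5299, 0.0989, 0.0299]
tool_rot: [-0.072, -3.14, 0.0]
contact_force: [-3.8, 1.1, 1.5]
gripper_width: 0.055
gripper_force: 2.2
```

Request:
drive_tool([
  [[-0.05, 0, 0], [0, 0, 0], 55],
  [[-0.1, 0, 0], [0, 0, 0], 55],
  [[-0.15, 0, 0], [0, 0, 0], 55],
  [[-0.2, 0, 0], [0, 0, 0], 55],
  [[-0.2, 0, 0], [0, 0, 0], 55],
])

```text
clock: 3.87
eef_pos: [0.5361, 0.0987, 0.03]
tool_rot: [0.072, 3.14, 0.0]
contact_force: [-1.3, -0.3, -0.8]
gripper_width: 0.0546
gripper_force: 0.7
```

Request:
drive_tool([
  [[-0.04, 0, 0], [0, 0, 0], 55],
  [[-0.08, 0, 0], [0, 0, 0], 55],
  [[-0.08, 0, 0], [0, 0, 0], 55],
])

```text
clock: 4.12
eef_pos: [0.5381, 0.0985, 0.0299]
tool_rot: [-0.071, -3.14, 0.0]
contact_force: [-4.4, -0.8, 2.4]
gripper_width: 0.0548
gripper_force: 2.2
```

```bash
python3 - <<'E'
from h import *
o=get_obs();print(tof(o['eef_pos']),o['contact_force'],o['torque'])
E
```

```text
[-0.11042156  0.05895836] [-4.42415324 -0.7504189   2.44548601] [-0.02967012  0.69381765  0.08794256]
```

Close; nudge in small steps until the force rises.

Request:
drive_tool([
  [[-0.04, 0, 0], [0, 0, 0], 55],
  [[-0.08, 0, 0], [0, 0, 0], 55],
  [[-0.08, 0, 0], [0, 0, 0], 55],
])

```text
clock: 4.37
eef_pos: [0.5381, 0.0983, 0.0295]
tool_rot: [-0.071, -3.136, 0.001]
contact_force: [-17.9, 1.0, 12.7]
gripper_width: 0.0549
gripper_force: 8.8
```

Request:
drive_tool([
  [[-0.04, 0, 0], [0, 0, 0], 55],
  [[-0.08, 0, 0], [0, 0, 0], 55],
  [[-0.08, 0, 0], [0, 0, 0], 55],
])

```text
clock: 4.62
eef_pos: [0.5382, 0.0982, 0.029]
tool_rot: [-0.071, -3.131, 0.002]
contact_force: [-30.5, 2.3, 22.7]
gripper_width: 0.0551
gripper_force: 15.3
```

```bash
python3 - <<'E'
from h import *
o=get_obs();print(tof(o['eef_pos']),o['contact_force'],o['torque'])
E
```

```text
[-0.11033333  0.05859045] [-30.50519182   2.3498774   22.66218804] [0.73481201 4.56183609 0.4359273 ]
```

Casting is home against the fence (30 N, no further travel). Back off, raise, close the fingers.

Request:
drive_tool([
  [[0.4, 0, 0], [0, 0, 0], 55],
  [[0.9, 0, 0], [0, 0, 0], 55],
  [[1.5, 0, 0], [0, 0, 0], 55],
  [[1.5, 0, -1.2], [0, 0, 0], 55],
  [[1.5, 0, -2.4], [0, 0, 0], 40],
  [[1.5, 0, -3.6], [0, 0, 0], 20],
  [[1.5, 0, -4.4], [0, 0, 0], 0],
  [[1.5, 0, -4.4], [0, 0, 0], 0],
])

```text
clock: 5.28
eef_pos: [0.5012, 0.1009, 0.1672]
tool_rot: [0.071, 3.132, 0.002]
contact_force: [0.3, -0.3, 0.9]
gripper_width: 0.0313
gripper_force: 0.0
```

```bash
python3 - <<'E'
from h import *
move(-.035,-.208,.16)
E
```

```text
world [ 0.601 -0.172  0.16 ] shift [-3.73 -8.93  0.26] turn [0.02 0.08 0.02]
```

Request:
drive_tool([
  [[-0.5, -1.2, 0], [0, 0, 0], 0],
  [[-1.0, -2.4, 0], [0, 0, 0], 0],
  [[-1.5, -3.6, 0], [0, 0, 0], 0],
  [[-2.0, -4.8, 0], [0, 0, 0], 0],
  [[-2.5, -6, 0], [0, 0, 0], 0],
  [[-3, -7.2, 0], [0, 0, 0], 0],
  [[-3.5, -8.3, 0], [0, 0, 0], 0],
  [[-3.7, -8.9, 0], [0, 0, 0], 0],
])

```text
clock: 5.95
eef_pos: [0.5984, -0.175, 0.1619]
tool_rot: [0.074, 3.138, -0.002]
contact_force: [0.0, 0.3, 0.4]
gripper_width: 0.0007
gripper_force: 0.0
```

Request:
drive_tool([
  [[0, 0, 0], [0, 0, 0], 0],
  [[0, 0, 0], [0, 0, 0], 0],
])

```text
clock: 6.12
eef_pos: [0.5968, -0.1722, 0.1614]
tool_rot: [0.074, 3.14, -0.0]
contact_force: [0.0, 1.0, 0.1]
gripper_width: 0.0004
gripper_force: 0.0
```

```bash
python3 - <<'E'
from h import *
print(get_obs()['gripper_width'],get_obs()['contact_force'])
move(-.035,-.208,.028)
grab('side','s2.png');im=grab('top','t2.png')
a=cv2.imread('pics/s2.png')[120:290,200:460];b=im['pixels'][160:280,225:415,::-1]
cv2.imwrite('pics/c2.png',np.hstack([cv2.resize(a,(400,262)),cv2.resize(b,(400,262))]))
E
```

```text
0.0004131121864597473 [0.02273448 0.95912732 0.05929664]
world [ 0.601 -0.172  0.028] shift [-0.13  0.02  4.45] turn [-0.  0.  0.]
```

View pics/c2.png

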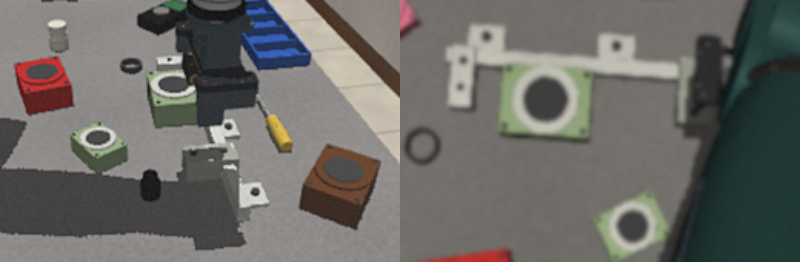

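The casting sits flush against the fence (top-view crop, casting at (545,100)), and the jaw at (690,90) is clear. Descend behind the jaw, then push along.

Request:
drive_tool([
  [[-0.1, 0, 1.0], [0, 0, 0], 0],
  [[-0.1, 0, 2.0], [0, 0, 0], 0],
  [[-0.1, 0, 3.0], [0, 0, 0], 0],
  [[-0.1, 0, 3.8], [0, 0, 0], 0],
  [[-0.1, 0, 4.4], [0, 0, 0], 0],
  [[-0.1, 0, 4.4], [0, 0, 0], 0],
])

```text
clock: 6.72
eef_pos: [0.5974, -0.1696, 0.0266]
tool_rot: [-0.069, -3.136, -0.002]
contact_force: [-0.6, 0.6, 0.5]
gripper_width: 0.0003
gripper_force: 0.0
```

Request:
drive_tool([
  [[0, 0.3, 0], [0, 0, 0], 0],
  [[0, 0.5, 0], [0, 0, 0], 0],
  [[0, 0.65, 0], [0, 0, 0], 0],
  [[0, 0.8, 0], [0, 0, 0], 0],
  [[0, 0.95, 0], [0, 0, 0], 0],
  [[0, 1.1, 0], [0, 0, 0], 0],
  [[0, 1.3, 0], [0, 0, 0], 0],
  [[0, 1.5, 0], [0, 0, 0], 0],
])

```text
clock: 7.38
eef_pos: [0.6021, -0.1264, 0.0303]
tool_rot: [0.072, 3.14, -0.001]
contact_force: [0.3, -3.2, 1.6]
gripper_width: 0.0001
gripper_force: 1.5
```

```bash
python3 - <<'E'
from h import *
o=get_obs();print(tof(o['eef_pos']),o['contact_force'],o['torque'])
E
```

```text
[-0.03584757 -0.16264374] [ 0.34074427 -3.24193872  1.63926484] [-0.41060957 -0.13267698  0.03436685]
```

Request:
drive_tool([
  [[0, 0.2, 0], [0, 0, 0], 0],
  [[0, 0.4, 0], [0, 0, 0], 0],
  [[0, 0.6, 0], [0, 0, 0], 0],
  [[0, 0.8, 0], [0, 0, 0], 0],
  [[0, 1.0, 0], [0, 0, 0], 0],
  [[0, 1.2, 0], [0, 0, 0], 0],
  [[0, 1.4, 0], [0, 0, 0], 0],
  [[0, 1.6, 0], [0, 0, 0], 0],
])

```text
clock: 8.05
eef_pos: [0.604, -0.078, 0.03]
tool_rot: [0.072, 3.141, -0.0]
contact_force: [1.9, -3.9, 2.6]
gripper_width: 0.0006
gripper_force: 1.5
```

Request:
drive_tool([
  [[0, 0.2, 0], [0, 0, 0], 0],
  [[0, 0.4, 0], [0, 0, 0], 0],
  [[0, 0.6, 0], [0, 0, 0], 0],
  [[0, 0.8, 0], [0, 0, 0], 0],
  [[0, 1.0, 0], [0, 0, 0], 0],
  [[0, 1.2, 0], [0, 0, 0], 0],
  [[0, 1.35, 0], [0, 0, 0], 0],
  [[0, 1.5, 0], [0, 0, 0], 0],
])

```text
clock: 8.72
eef_pos: [0.6059, -0.0332, 0.0299]
tool_rot: [-0.071, -3.141, 0.0]
contact_force: [-0.1, -3.3, 1.8]
gripper_width: 0.0005
gripper_force: 1.4
```

Request:
drive_tool([
  [[0, 0.1, 0], [0, 0, 0], 0],
  [[0, 0.2, 0], [0, 0, 0], 0],
  [[0, 0.3, 0], [0, 0, 0], 0],
  [[0, 0.4, 0], [0, 0, 0], 0],
  [[0, 0.5, 0], [0, 0, 0], 0],
  [[0, 0.6, 0], [0, 0, 0], 0],
  [[0, 0.7, 0], [0, 0, 0], 0],
  [[0, 0.8, 0], [0, 0, 0], 0],
])

```text
clock: 9.38
eef_pos: [0.6069, -0.0098, 0.0299]
tool_rot: [-0.072, -3.14, 0.0]
contact_force: [-0.0, -6.6, 2.6]
gripper_width: 0.0005
gripper_force: 3.1
```

```bash
python3 - <<'E'
from h import *
o=get_obs();print(tof(o['eef_pos']),o['contact_force'],o['torque'])
im=grab('top','t3.png')
grab('side','s3.png');a=cv2.imread('pics/s3.png')[120:290,200:460];b=im['pixels'][160:280,225:415,::-1]
cv2.imwrite('pics/c3.png',np.hstack([cv2.resize(a,(400,262)),cv2.resize(b,(400,262))]))
E
```

```text
[-0.03655098 -0.04597037] [-0.02583157 -6.62876212  2.64295945] [-0.92224381  0.0894389   0.02909759]
```

View pics/c3.png

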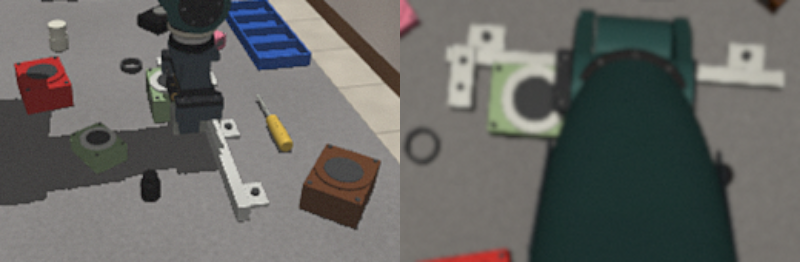

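The casting is being carried along the fence, with its left edge at about u=490 and the stop face at u=472. About 17 mm remain.

Request:
drive_tool([
  [[0, 0.06, 0], [0, 0, 0], 0],
  [[0, 0.12, 0], [0, 0, 0], 0],
  [[0, 0.18, 0], [0, 0, 0], 0],
  [[0, 0.24, 0], [0, 0, 0], 0],
  [[0, 0.3, 0], [0, 0, 0], 0],
  [[0, 0.36, 0], [0, 0, 0], 0],
  [[0, 0.4, 0], [0, 0, 0], 0],
])

```text
clock: 10.07
eef_pos: [0.6074, 0.0021, 0.0299]
tool_rot: [-0.072, -3.14, 0.0]
contact_force: [-0.8, -5.8, 2.0]
gripper_width: 0.0003
gripper_force: 3.1
```

Request:
drive_tool([
  [[0, 0.04, 0], [0, 0, 0], 0],
  [[0, 0.08, 0], [0, 0, 0], 0],
  [[0, 0.12, 0], [0, 0, 0], 0],
  [[0, 0.12, 0], [0, 0, 0], 0],
])

```text
clock: 10.4
eef_pos: [0.6076, 0.0058, 0.0298]
tool_rot: [-0.072, -3.14, 0.0]
contact_force: [-0.1, -3.7, 1.8]
gripper_width: 0.0005
gripper_force: 2.0
```

```bash
python3 - <<'E'
from h import *
o=get_obs();print(tof(o['eef_pos']),o['contact_force'],o['torque'])
E
```

```text
[-0.03664462 -0.03040302] [-0.07775959 -3.69521632  1.79954892] [-0.60714961  0.04657604  0.05586622]
```

Request:
drive_tool([
  [[0, 0.04, 0], [0, 0, 0], 0],
  [[0, 0.08, 0], [0, 0, 0], 0],
  [[0, 0.1, 0], [0, 0, 0], 0],
  [[0, 0.1, 0], [0, 0, 0], 0],
])

```text
clock: 10.73
eef_pos: [0.6077, 0.0087, 0.0298]
tool_rot: [-0.072, -3.14, 0.0]
contact_force: [0.1, -4.2, 1.5]
gripper_width: 0.0003
gripper_force: 2.2
```

Request:
drive_tool([
  [[0, 0.04, 0], [0, 0, 0], 0],
  [[0, 0.08, 0], [0, 0, 0], 0],
  [[0, 0.08, 0], [0, 0, 0], 0],
])

```text
clock: 10.98
eef_pos: [0.6078, 0.0112, 0.0298]
tool_rot: [-0.072, -3.14, 0.0]
contact_force: [-0.1, -3.7, 1.8]
gripper_width: 0.0004
gripper_force: 2.1
```

Request:
drive_tool([
  [[0, 0.04, 0], [0, 0, 0], 0],
  [[0, 0.08, 0], [0, 0, 0], 0],
  [[0, 0.08, 0], [0, 0, 0], 0],
])

```text
clock: 11.23
eef_pos: [0.6079, 0.0136, 0.0298]
tool_rot: [-0.072, -3.14, 0.0]
contact_force: [-0.3, -2.9, 1.3]
gripper_width: 0.0007
gripper_force: 2.1
```

Request:
drive_tool([
  [[0, 0.04, 0], [0, 0, 0], 0],
  [[0, 0.08, 0], [0, 0, 0], 0],
  [[0, 0.08, 0], [0, 0, 0], 0],
])

```text
clock: 11.48
eef_pos: [0.608, 0.016, 0.0298]
tool_rot: [-0.072, -3.14, 0.0]
contact_force: [-0.6, -3.5, 1.2]
gripper_width: 0.0006
gripper_force: 2.1
```

```bash
python3 - <<'E'
from h import *
im=grab('top','t4.png')
grab('side','s4.png');a=cv2.imread('pics/s4.png')[140:240,250:370];b=im['pixels'][165:255,235:343,::-1]
cv2.imwrite('pics/c4.png',np.hstack([cv2.resize(a,(400,333),interpolation=2),cv2.resize(b,(400,333),interpolation=2)]))
E
```

```text
(no output)
```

View pics/c4.png

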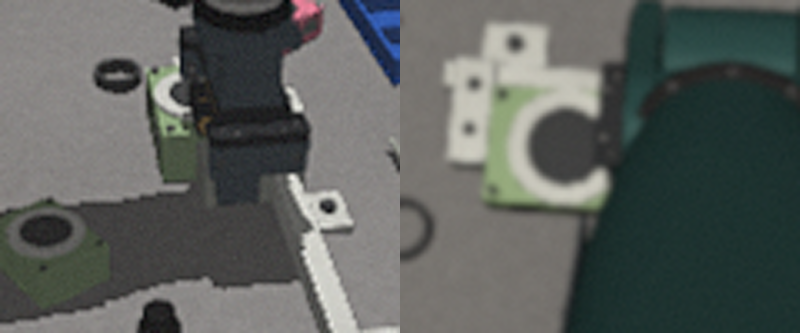

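The casting is nearly at the stop: its left edge is at u≈487 and the stop edge is at u≈490 in the crop, with parallax. Continue until the force rises.

Request:
drive_tool([
  [[0, 0.04, 0], [0, 0, 0], 0],
  [[0, 0.08, 0], [0, 0, 0], 0],
  [[0, 0.08, 0], [0, 0, 0], 0],
])

```text
clock: 11.83
eef_pos: [0.6081, 0.0165, 0.0299]
tool_rot: [-0.07, -3.14, 0.004]
contact_force: [-1.8, -29.0, 2.8]
gripper_width: 0.0005
gripper_force: 14.4
```

Request:
drive_tool([
  [[0, 0.04, 0], [0, 0, 0], 0],
  [[0, 0.08, 0], [0, 0, 0], 0],
  [[0, 0.08, 0], [0, 0, 0], 0],
])

```text
clock: 12.08
eef_pos: [0.6081, 0.0167, 0.0299]
tool_rot: [-0.069, -3.14, 0.008]
contact_force: [-3.7, -55.0, 5.6]
gripper_width: 0.0005
gripper_force: 27.5
```

Request:
drive_tool([
  [[0, -0.1, 0], [0, 0, 0], 0],
  [[0, -0.3, 0], [0, 0, 0], 0],
  [[0, -0.7, 0], [0, 0, 0], 0],
  [[0, -1.3, 0], [0, 0, 0], 0],
  [[0, -1.3, -1], [0, 0, 0], 0],
  [[0, -1.3, -2.2], [0, 0, 0], 0],
  [[0, -1.3, -3.4], [0, 0, 0], 0],
  [[0, -1.3, -4.6], [0, 0, 0], 0],
])

```text
clock: 12.75
eef_pos: [0.6062, -0.0184, 0.1692]
tool_rot: [-0.072, -3.14, -0.001]
contact_force: [0.4, 0.9, -0.2]
gripper_width: 0.0003
gripper_force: 0.0
```

Request:
drive_tool([
  [[0, -1.2, -0.5], [0, 0, 0], 0],
  [[0, -2.4, -0.5], [0, 0, 0], 0],
  [[0, -3.6, -0.5], [0, 0, 0], 0],
  [[0, -4.8, -0.5], [0, 0, 0], 0],
  [[0, -6, -0.5], [0, 0, 0], 0],
  [[0, -7, -0.5], [0, 0, 0], 0],
  [[0, -7, -0.5], [0, 0, 0], 0],
])

```text
clock: 13.33
eef_pos: [0.5967, -0.2325, 0.183]
tool_rot: [0.076, 3.14, -0.001]
contact_force: [0.6, -0.1, 0.4]
gripper_width: 0.0003
gripper_force: 0.0
```

```bash
python3 - <<'E'
from h import *
im=grab('top','t5.png')
grab('side','s5.png');a=cv2.imread('pics/s5.png')[140:240,250:370];b=im['pixels'][165:255,235:343,::-1]
cv2.imwrite('pics/c5.png',np.hstack([cv2.resize(a,(400,333),interpolation=2),cv2.resize(b,(400,333),interpolation=2)]))
E
```

```text
(no output)
```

View pics/c5.png

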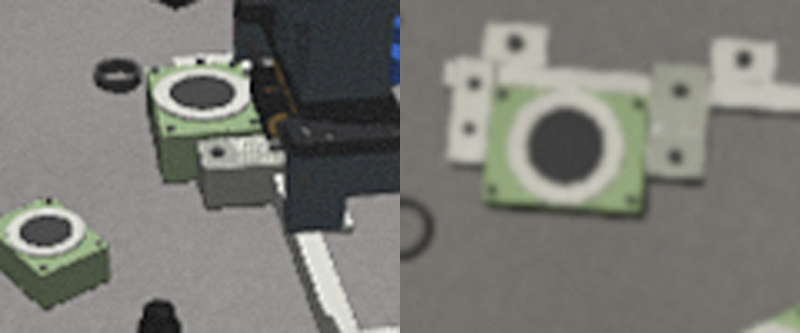

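The casting is closed up between the stop (u≈490) and the jaw (u≈650), with its edge parallel to the fence. One numeric check before handing in.

```bash
python3 - <<'E'
from h import *
im=get_image('top');hsv=cv2.cvtColor(im['pixels'],cv2.COLOR_RGB2HSV)
g=cv2.inRange(hsv,(38,35,60),(80,255,255));g[:,:245]=0;g[:180]=0;g[232:]=0;g[:,312:]=0
g=cv2.morphologyEx(g,cv2.MORPH_CLOSE,np.ones((15,15)))
c=max(cv2.findContours(g,0,2)[0],key=cv2.contourArea)
P=tof(ray(im,cv2.boxPoints(cv2.minAreaRect(c)),.05));print(P.round(4).tolist(),P.mean(0))
J=np.array([[649,66],[646,178]]);print('jaw clamp',tof(ray(im,(J-[400,0])/3.7+[235,165],.042)).round(4).tolist())
print(get_obs()['clock'])
E
```

```text
[[-0.0975, 0.1546], [-0.0037, 0.1571], [-0.0031, 0.0321], [-0.0969, 0.0311]] [-0.05032873  0.09371256]
jaw clamp [[0.0204, 0.0358], [-0.0666, 0.0311]]
13.4833
```

```bash
python3 -c "
from plant import *
print(finish_job())"
```

```text
the job is handed in; nothing more can be done
None
```

I pushed the casting flush against the fence and closed it up tight between the jaw and the end stop, then handed the job in at about 13.5 s with the arm clear. The final top view puts the casting within about 5 mm of home, which matches the measuring offset I saw on the fence, stop and jaw. The bystanders in view had not moved.

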